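# Put the bench tools back in the caddy

## Robot

A 6-joint arm with a two-finger parallel gripper is mounted at the origin on the work surface. World frame = base frame: x ahead of the robot, y to its left, z up, the work surface at z = 0. Lengths are in m, angles in degrees, forces in N, time in s.
With the tool pointing down it reaches from about 0.4 to 0.825 m from the base axis. Payload 7 kg.
Tool frame: the origin (TCP) lies at the very end of the fingers, on their centre line; the grasp point (between the pads) lies 19 mm behind it (ctrl.pinch_z is the distance from the TCP to the grasp point, in m); z points along the fingers, x is the direction in which the jaws open and shut, and the axes are right-handed (so a half turn about z gives the same grasp; the last joint's range is limited). The gripper opens to 88 mm and grips with 3 to 60 N. Pads are 19 mm wide; open, the fingers measure 130 mm over their backs; the gripper's body (78 mm by 193 mm) begins 47 mm behind the grasp point.
Start: joints at [91.45, 20.546, 0.682, 0, -70.136, -16.507], TCP at [0.175, 0.652, 0.227] pointing down, gripper open.
Joint ranges: [-176.03, 176.03], [-82.01, 121.73], [-58.28, 71.71], [-173.87, 95.51], [-174.79, -0.11], [-173.66, 173.66]. Speed limits (degrees/s): [136.94, 136.94, 172.46, 180, 180, 180].

## Interface

Orientations are given as [roll, pitch, yaw] about the fixed x, y, z axes, in that order (R = Rz(yaw) Ry(pitch) Rx(roll)).
In Python, from plant import ctrl gives the robot as it stands.
- The arm moves only by the tool carry_out, never from a script. Its argument "increments" is a list of rows, each a list of 7 numbers: the turn, a rotation vector about the world's x, y, z in degrees, then the shift along the world's x, y, z in mm, then the closure, from 0 (fully open) to 1 (shut). In form: [[ax, ay, az, dx, dy, dz, grip], ...]. A call has 1 to 20 rows; each row is the pose to reach, as a shift and turn from the pose commanded when the call began; what a row does not reach only later rows make up. A row lasts 1/8 s, in which the tool goes at most 62.5 mm and 10.7 degrees, less where a joint would pass 70% of its speed; a pose out of reach is approached as far as the arm can. A call with a gripper value outside its range is refused whole. The fingers move at their own pace and stop on an object; the grip force is fixed at half the most. Time passes only in rows, so rows that repeat a pose let the fingers close. It gives the time, the measured TCP pose, the force and the opening at its end, in the units of the state.
- ctrl.get_obs(): the state, without advancing time (a new reading comes with each control period).
- ctrl.snapshot(name): name is "scene" or "side" or "wrist"; returns a dict with "pixels" (384x512x3 uint8, blue, green, red), "intrinsics" (3x3 intrinsics, pixels), "dist" ([k1, k2, p1, p2, k3] as OpenCV has them; the pictures are not rectified), "rvec" (rotation vector, rad) and "tvec" (3), from world to camera coordinates, as OpenCV has them; the wrist camera has in their place "hand_eye" (4x4, takes a point from camera to tool coordinates, whose origin is the TCP and whose axes are the tool frame's). Camera axes: x right, y down, z forward; pixel columns grow to the right and rows downward; lengths in m; the calibration is good to about 2 mm. A picture is of the moment at which its call begins: read the wrist's pose just before it. There is no depth.
- ctrl.close_job(): hands the job in, once; it reports no verdict.
Trained networks look in a picture, given as the dict that the camera call returned (one of the last four; its "shot" number tells which), for a name from the list of things; names that differ only in an ending like _2 or _b are one class to them, and where a whole thing is asked for, a point or a joint stands for the part that bears it (a point fixed in the world has none). Each returns a list of dicts, best first, with "confidence" (0 to 1); they miss things now and then, are a little off and sometimes report something else, mostly with a low value. They report only what shows in the picture. A call takes as long as a camera call. They do not tell look-alikes from the thing itself.
- ctrl.search_frame(picture, label): "centre" ([x, y, z] in m, in world coordinates, good to about 4 mm: the middle of the surface that is visible of it).
- ctrl.outline_of(picture, label): "pixels" (384x512 bool, what is visible of it).
The state is a dict: "clock": time; "joint_pos": joint angles; "qvel": joint speeds; "tau": joint torques, N m; "tool_pos": TCP position; "orientation": TCP orientation; "force": force on the tool from outside, world axes, zero at the start; "moment": the same for the moment, N m; "opening": finger opening in m.
Only numpy, scipy, OpenCV 4.12 (cv2) and the standard library are available. Lean on these libraries where they do the work, as an engineer would, in place of code of your own. Each camera call takes 0.05 s, during which the arm holds its last target. There are 200 camera calls.

## Task

Put the tools away in the caddy: stand the long file upright in the tall cup and the short punch upright in the low cup, each right down on the cup's bottom, and slide the flat gauge blade-first into the slot in the caddy's front until the shoulder of its grip is fully home against the caddy. Let go of everything, in any order you like, and leave the tape measure, the hole saw and the wood offcut where they are.

Things in the scene. Friction and masses are not known exactly. Their poses are not given: they have to be found in the camera images.
- file: The long file: round steel shank 12 mm thick, 110 mm long, then a round wooden handle 80 mm long, 24 mm thick (first 8 mm a 19 mm ferrule); 190 mm overall, about 110 g. Origin at the shank's free end (tip), z from tip to handle end. Starts tip down, 40 mm deep in a hole of the slanted rest, leaning about 35 degrees, handle up towards the robot. Good grip: 150 mm from the tip.
- punch: The short punch: round steel shank 12 mm thick, 80 mm long, then a round wooden handle 65 mm long, 24 mm thick (first 8 mm a 19 mm ferrule); 145 mm overall, about 80 g. Origin at the shank's free end (tip), z from tip to handle end. Starts tip down, 40 mm deep in a hole of the slanted rest, leaning about 35 degrees, handle up towards the robot. Good grip: 112 mm from the tip.
- tall_cup: Round steel cup fixed upright on the caddy's top. 90 mm high overall, inner diameter 18 mm in the straight part, the last 12 mm flares to 34 mm inside and 42 mm outside at the rim; inner floor 4 mm above its underside. Origin at the centre of its underside, which is 30 mm above the bench; z up. It may be the left or the right of the two cups.
- low_cup: Round steel cup fixed upright on the caddy's top. 60 mm high overall, inner diameter 18 mm in the straight part, the last 12 mm flares to 34 mm inside and 42 mm outside at the rim; inner floor 4 mm above its underside. Origin at the centre of its underside, which is 30 mm above the bench; z up. It may be the left or the right of the two cups.
- tall_cup_floor (a point): Centre of the tall cup's inner floor (34 mm above the bench), z up.
- low_cup_floor (a point): Centre of the low cup's inner floor (34 mm above the bench), z up.
- gauge: Flat gauge lying on the bench, about 150 g: steel blade 40 wide, 4 thick, reaching 70 mm ahead of the shoulder; behind it a wooden grip block 24 wide, 36 high, 70 mm long (x = -70 to 0 mm), undersides on the bench. Origin on the underside, mid shoulder (front face of the block); x along the blade, z up. Good grip: across the block at x = -40 mm.
- caddy: Plywood caddy fixed to the bench, 120 x 200 mm (x, y) and 30 mm high, carrying the two cups 130 mm apart, 20 mm behind its middle (at x = +20, y = +-65 mm). Its front is the face at x = -60 mm. Origin at the centre of its underside; x points from the front to the back, z up.
- slot (a point): Middle of the mouth of the slot in the caddy's front, at bench level. The slot is 48 mm wide, 12 mm high, open down to the bench and 90 mm deep; x points straight into it, z up. The gauge is home when its origin is here.
- rest: Slanted wooden bench rest, fixed: a block 50 x 190 x 50 mm leaning 30 degrees from vertical towards the robot side (-x of the rest), on a foot board 130 x 200 x 12 mm. Two 15 mm square holes, 40 mm deep, 130 mm apart along y; the tools draw out along the holes' axis. Origin at the centre of its underside.
- tape: Tape measure, black, about 70 mm across and 42 mm high, lying flat; origin at its underside. Bystander, loose.
- hole_saw: Hole saw, bright steel cylinder 60 mm in diameter and 55 mm high with a 20 mm stub on top; origin at the centre of its underside. Bystander, loose.
- offcut: Wood offcut lying flat, 60 x 140 x 22 mm (x, y, z); origin at the centre of its underside. Bystander, loose.
There are look-alikes about, which are no part of the job. Several things look just like the caddy: the one meant starts farthest to the robot's right.

How it is judged (in metres and radians):
At the end, for the whole second after the job is handed in: File in tall cup, punch in low cup: tip within 10 mm of the floor's centre, under 6 mm above it, tilt under 0.2 rad. Gauge shoulder within 5 mm of the slot's mouth, 7 mm sideways, 0.12 rad, flat to 0.08 rad. All at rest (under 0.02 m/s); tape, hole saw, offcut moved under 25 mm (horizontal distance between file and tall_cup_floor below 0.01 m and z of file in the frame of tall_cup_floor between -0.004 and 0.006 m and angle between each of file, punch's own z axis and vertical below 0.2 rad and horizontal distance between punch and low_cup_floor below 0.01 m and z of punch in the frame of low_cup_floor between -0.004 and 0.006 m and x of gauge in the frame of slot between -0.005 and 0.004 m and y of gauge in the frame of slot between -0.007 and 0.007 m and angle between the x axis of gauge and the x axis of slot, either way round below 0.12 rad and angle between gauge's own z axis and vertical below 0.08 rad and linear speed of each of file, punch, gauge below 0.02 m/s and distance of each of tape, hole_saw, offcut from where it was at the start of the episode below 0.025 m); the robot touches nothing.
It fails at once if the tape measure is pushed 25 mm or more from its place (distance of tape from where it was at the start of the episode above 0.025 m).
It fails at once if the hole saw is pushed 25 mm or more from its place (distance of hole_saw from where it was at the start of the episode above 0.025 m).
It fails at once if the wood offcut is pushed 25 mm or more from its place (distance of offcut from where it was at the start of the episode above 0.025 m).
It also fails if it takes over 70 s, if anything falls off the work surface, if the arm or the gripper's body presses on something with over 40 N, if the wrist force passes 120 N, or if a joint passes its speed limit or range.

## Working session

There is one attempt and no reset: what is moved stays moved. The work goes in short steps, Python scripts to look and compute and a tool call to move; the robot and the scene stay as the last step left them, time stands still between calls to the robot, and variables do not carry over. Pictures are saved under pics/ and viewed, about 8 in all and at most 12, crops included, and the job is handed in when it is done.

Besides the shell and the picture viewer there is one more tool, called as name([rows], argument=value, ...), one row to a line, values as JSON. carry_out: Moves the arm, as the interface text tells. Its arguments: {"type":"object","properties":{"increments":{"type":"array"}},"required":["increments"]}

```bash
mkdir -p pics; ls
python3 - <<'E'
from plant import ctrl
import cv2,numpy as np
print(ctrl.get_obs())
for n in("scene","side"):
    p=ctrl.snapshot(n); cv2.imwrite(f"pics/{n}0.png",p["pixels"]);R=cv2.Rodrigues(p["rvec"])[0];print(n,p["intrinsics"],p["dist"],(-R.T@p["tvec"].ravel()),R[2])
    for l in("file","punch","tall_cup","low_cup","gauge","caddy","rest","tape","hole_saw","offcut"):
        print(l,[(np.round(d["centre"],3).tolist(),round(d["confidence"],2)) for d in ctrl.search_frame(p,l)])
E
python3 -c "
import cv2,numpy as np
a=cv2.imread('pics/scene0.png');b=cv2.imread('pics/side0.png')
cv2.imwrite('pics/s.png',a)"
```

```text
pics
{'clock': 0.0, 'joint_pos': array([ 9.14495784e+01,  2.05906044e+01,  6.35619842e-01, -1.98481783e-02,
       -7.01363316e+01, -1.65049114e+01]), 'qvel': array([ 0.00522578,  0.11253315, -0.02356611, -0.00531079, -0.04458615,
       -0.01218396]), 'tau': array([-1.32245674e-03, -5.82712162e+01,  2.93047374e+01,  6.99739158e+00,
        7.02534409e-03, -1.61906514e-04]), 'tool_pos': array([0.17525536, 0.65135828, 0.22564695]), 'orientation': array([-1.79991945e+02, -9.28548434e-02, -1.05062098e+02]), 'force': array([-0.68215063,  0.24900448,  0.42773215]), 'moment': array([ 0.00112637,  0.01597708, -0.0025334 ]), 'opening': 0.0872969016850874}
scene [[404.1517997    0.         255.47350424]
 [  0.         404.1517997  201.01637022]
 [  0.           0.           1.        ]] [-0.01823607  0.          0.          0.          0.        ] [1.11696882 0.45986884 0.70517815] [-0.60118318 -0.47740842 -0.64082758]
file [([0.494, 0.228, 0.155], 0.93)]
punch [([0.484, 0.356, 0.127], 0.97), ([0.754, 0.184, 0.015], 0.62), ([0.631, -0.138, 0.09], 0.42)]
tall_cup [([0.633, -0.136, 0.092], 0.61
[... 543 characters left out ...]
     1.        ]] [-0.06105181  0.          0.          0.          0.        ] [0.42943004 0.61592228 0.73144721] [ 0.09618423 -0.69324223 -0.71425752]
file [([0.484, 0.228, 0.158], 0.64)]
punch [([0.479, 0.361, 0.139], 0.89)]
tall_cup [([0.621, -0.13, 0.096], 0.87)]
low_cup [([0.629, -0.264, 0.076], 0.63), ([0.546, 0.326, 0.041], 0.52), ([0.407, -0.384, 0.045], 0.28)]
gauge [([0.453, -0.001, 0.003], 0.77), ([0.749, -0.045, 0.031], 0.44)]
caddy [([0.267, 0.242, 0.034], 0.85), ([0.596, -0.164, 0.03], 0.67), ([0.75, -0.048, 0.032], 0.3)]
rest [([0.546, 0.328, 0.042], 0.59)]
tape []
hole_saw [([0.407, -0.383, 0.046], 0.66)]
offcut [([0.747, 0.185, 0.025], 0.97), ([0.407, -0.385, 0.045], 0.29)]
```

View pics/scene0.png

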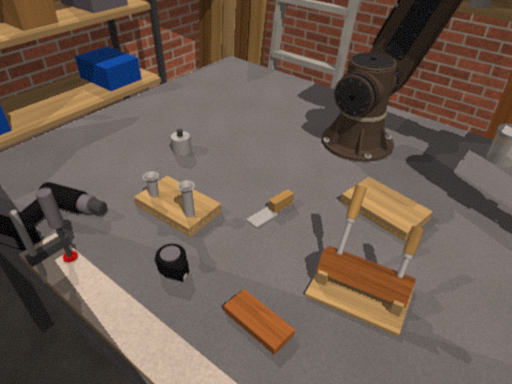

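View pics/side0.png

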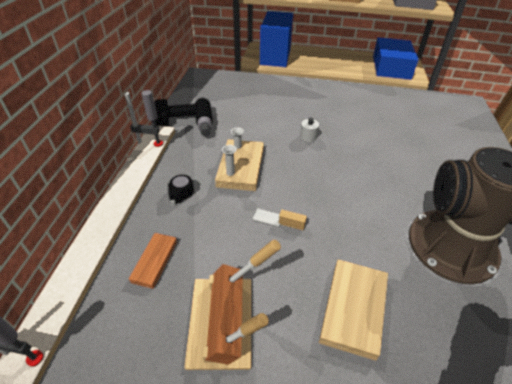

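The scene picture shows the following:
- **Caddy candidates:** the board with two cups is at scene px (178,204), world about (0.62,-0.19). A plain look-alike board is at (385,207), world about (0.28,0.24). The one farthest to the robot's right (-y) is the board with cups.
- **Cups:** the tall cup is the left one at px (187,198), and the low cup is at px (152,184).
- **Tools:** the file is at (352,215), the longer one at y=0.23. The punch is at (408,250).
- **Gauge:** it is at (270,208).

Next I'll write a silhouette fitter as a helper and check the wrist camera geometry.

```bash
cat > h.py <<'E'
from plant import ctrl
import cv2,numpy as np
from scipy.optimize import minimize
from scipy.spatial.transform import Rotation as Ro
def pose():
    o=ctrl.get_obs();T=np.eye(4);T[:3,:3]=Ro.from_euler('xyz',o["orientation"],degrees=True).as_matrix();T[:3,3]=o["tool_pos"];return T
def snap(n):
    T=pose();p=ctrl.snapshot(n)
    if n=="wrist":
        C=np.linalg.inv(T@p["hand_eye"]);p["rvec"]=cv2.Rodrigues(C[:3,:3])[0];p["tvec"]=C[:3,3]
    return p
def proj(p,X): return cv2.projectPoints(np.asarray(X,float).reshape(-1,1,3),p["rvec"],p["tvec"],p["intrinsics"],p["dist"])[0].reshape(-1,2)
def mask(p,l,near=None):
    b=None
    for d in ctrl.outline_of(p,l):
        m=d["pixels"]
        if near is not None:
            v,u=np.nonzero(m); q=proj(p,near)[0]
            if len(u)==0 or np.hypot(u.mean()-q[0],v.mean()-q[1])>60: continue
        b=m;break
    return b
def hulls(p,parts):
    S=4;m=np.zeros((384*S,512*S),np.uint8)
    for X in parts:
        h=cv2.convexHull(((proj(p,X)+.5)*S-.5).astype(np.float32)).astype(np.int32);cv2.fillConvexPoly(m,h,1)
    return cv2.resize(m.astype(np.float32),(512,384),interpolation=cv2.INTER_AREA)
t=np.linspace(0,2*np.pi,24,endpoint=False);ci=np.c_[np.cos(t),np.sin(t)]
def fru(z0,r0,z1,r1): return np.r_[np.c_[ci*r0,0*t+z0],np.c_[ci*r1,0*t+z1]]
def box(x0,x1,y0,y1,z0,z1): return np.array([[x,y,z] for x in(x0,x1) for y in(y0,y1) for z in(z0,z1)])
M=dict(file=[fru(.045,.006,.11,.006),fru(.11,.0095,.118,.0095),fru(.118,.012,.19,.012)],
 punch=[fru(.045,.006,.08,.006),fru(.08,.0095,.088,.0095),fru(.088,.012,.145,.012)],
 tall_cup=[fru(0,.013,.078,.013),fru(.078,.013,.09,.021)],low_cup=[fru(0,.013,.048,.013),fru(.048,.013,.06,.021)],
 gauge=[box(0,.07,-.02,.02,0,.004),box(-.07,0,-.012,.012,0,.036)],
 rest=[],caddy=[box(-.06,.06,-.1,.1,0,.03)])
def tool(x):  # grip-less: x,y,z of tip, lean (deg from vertical), azimuth of handle
    a=np.radians(x[4]);l=np.radians(x[3]);z=np.array([np.sin(l)*np.cos(a),np.sin(l)*np.sin(a),np.cos(l)])
    X=np.cross([0,1,0],z);X/=np.linalg.norm(X);return np.c_[X,np.cross(z,X),z],np.array(x[:3])
def flat(x): return Ro.from_euler('z',x[2],degrees=True).as_matrix(),np.array([x[0],x[1],0])
def fit(obs,tf,x0,st):
    """obs: (picture, mask, parts function)"""
    def f(x):
        R,c=tf(x);e=0
        for p,m,parts in obs:
            h=hulls(p,[P@R.T+c for P in parts]);e+=np.abs(h-m).sum()/m.sum()
        return e/len(obs)
    x=np.array(x0,float)
    for k in(1,.4):
        s=np.vstack([x]+[x+np.eye(len(x))[i]*st[i]*k for i in range(len(x))])
        r=minimize(f,x,method='Nelder-Mead',options=dict(initial_simplex=s,maxfev=350,xatol=1e-5,fatol=1e-5));x=r.x
    return x,r.fun
def overlay(p,parts,fn):
    a=p["pixels"].copy()
    for X in parts: cv2.polylines(a,[cv2.convexHull(proj(p,X).astype(np.float32)).astype(np.int32)],True,(0,255,0),1)
    cv2.imwrite(fn,a)
def off(n,d): return [P+d for P in M[n]]
C_T=lambda s:[P+[.02,s*.065,.03] for P in M["tall_cup"]]
C_L=lambda s:[P+[.02,-s*.065,.03] for P in M["low_cup"]]
E
python3 - <<'E'
from h import *
np.set_printoptions(precision=4,suppress=True)
w=ctrl.snapshot("wrist");print(w["hand_eye"],w["intrinsics"])
ps=[snap("scene"),snap("side")]
for n,x0 in(("file",[.55,.228,.05,35,180]),("punch",[.55,.358,.05,35,180])):
    ob=[(p,mask(p,n),M[n]) for p in ps]
    for p,m,_ in ob: print(n,m.sum())
    print(n,*fit(ob,tool,x0,[.01,.01,.01,4,8]))
ob=[(p,mask(p,"gauge",[.46,0,0]),M["gauge"]) for p in ps];print("gauge",*fit(ob,flat,[.46,0,0],[.01,.01,8]))
ob=[(p,mask(p,"tall_cup",[.62,-.13,.09]),C_T(1)) for p in ps]+[(p,mask(p,"low_cup",[.63,-.264,.07]),C_L(1)) for p in ps]
print("caddy",*fit(ob,flat,[.61,-.195,0],[.01,.01,8]))
E
```

```text
[[ 1.     -0.0003 -0.0008 -0.0014]
 [ 0.0005  0.9627  0.2705 -0.072 ]
 [ 0.0007 -0.2705  0.9627 -0.1573]
 [ 0.      0.      0.      1.    ]] [[284.2455   0.     256.4501]
 [  0.     284.2455 192.6443]
 [  0.       0.       1.    ]]
file 576
file 640
file [  0.5606   0.2335   0.0345  34.6789 188.9775] 0.13370768229166669
punch 489
punch 485
punch [  0.5427   0.3652   0.038   37.1133 190.7633] 0.13319379440473933
gauge [ 0.4636 -0.0052 -9.382 ] 0.08235418977582407
caddy [ 0.6099 -0.204   2.1192] 0.1898894046823845
```

carry_out([
  [0,0,23,255,-362,75,0],
  [0,0,23,255,-362,75,0],
  [0,0,23,255,-362,75,0],
  [0,0,23,255,-362,75,0],
  [0,0,23,255,-362,75,0],
  [0,0,23,255,-362,75,0],
  [0,0,23,255,-362,75,0],
  [0,0,23,255,-362,75,0],
  [0,0,23,255,-362,75,0],
  [0,0,23,255,-362,75,0],
])

```text
clock: 3.0
tool_pos: [0.4298, 0.2905, 0.3012]
orientation: [180.0, -0.0, -82.0]
force: [0.7, 1.0, 0.8]
opening: 0.0876
```

Run:
```python
from h import *
np.set_printoptions(precision=4,suppress=True)
o=ctrl.get_obs();print(o["clock"],o["tool_pos"],o["orientation"],o["joint_pos"])
ps=[snap("wrist"),snap("scene"),snap("side")];a=[]
for n,x0 in(("file",[.5606,.2335,.0345,34.7,189]),("punch",[.5427,.3652,.038,37.1,190.7])):
    ob=[(p,mask(p,n),M[n]) for p in ps];ob=[q for q in ob if q[1] is not None]
    print(n,[q[1].sum() for q in ob])
    x,e=fit(ob,tool,x0,[.01,.01,.01,3,5]);print("all",x,e)
    x1,e=fit(ob[:1],tool,x,[.005,.005,.005,2,3]);print("wrist",x1,e)
    R,c=tool(x);a+=[P@R.T+c for P in M[n]];d=R[:,2];print("dir",d,"grip",c+d*(.15 if n=="file" else .112), c+d*(.131 if n=="file" else .093))
overlay(ps[0],a,"pics/w1.png")
```

```text
3.0 [0.4298 0.2905 0.3012] [179.973   -0.0058 -82.0183] [ 55.7385   3.2858 -11.7307  -0.0166 -75.0059  42.2475]
file [np.int64(1667), np.int64(622), np.int64(331)]
all [  0.5634   0.2345   0.0333  34.6974 188.7029] 0.36114493072184367
wrist [  0.5616   0.2365   0.029   35.5747 191.1653] 0.08758248350329934
dir [-0.5627 -0.0861  0.8222] grip [0.479  0.2216 0.1566] [0.4897 0.2232 0.141 ]
punch [np.int64(1139), np.int64(451), np.int64(464)]
all [  0.5443   0.3659   0.0391  37.4141 190.2875] 0.1766749566678141
wrist [  0.5481   0.364    0.0352  40.2142 186.9296] 0.0721027216856892
dir [-0.5978 -0.1085  0.7943] grip [0.4774 0.3537 0.1281] [0.4887 0.3558 0.113 ]
```

View pics/w1.png

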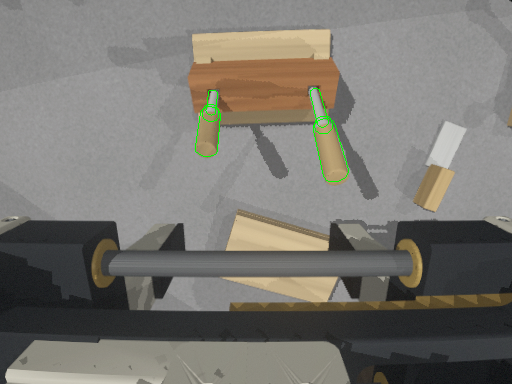

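```bash
cat >> h.py <<'E'
def goal(lean,az,yaw=None):
    """tool R pointing down a tool axis whose handle leans lean deg towards az"""
    R,_=tool([0,0,0,lean,az]);z=-R[:,2];a=np.radians(az-180);x=np.array([np.sin(a),-np.cos(a),0]);return np.c_[x,np.cross(z,x),z]
def cmd(R,p,start):
    """rotvec deg / shift mm from commanded start (p, rpy)"""
    R0=Ro.from_euler('xyz',start[1],degrees=True).as_matrix();return np.round(Ro.from_matrix(R@R0.T).as_rotvec(degrees=True),1),np.round((np.array(p)-start[0])*1000)
E
python3 - <<'E'
from h import *
s=([.430,.290,.301],[180,0,-82])
for n,l,a,p in(("file",35,189.5,[.488,.2225,.138]),):
    R=goal(l,a);print(Ro.from_matrix(R).as_euler('xyz',degrees=True),R[:,2])
    for b in(.1,0): print(n,b,cmd(R,np.array(p)-R[:,2]*b,s))
E
```

```text
[-145.     0.   -80.5] [ 0.56571018  0.09466742 -0.81915204]
file 0.1 (array([  5.3, -34.6,   1.5]), array([  1., -77., -81.]))
file 0 (array([  5.3, -34.6,   1.5]), array([  58.,  -67., -163.]))
```

carry_out([
  [1.3,-8.7,0.4,-10,-40,-10,0],
  [2.6,-17.3,0.8,-10,-77,-20,0],
  [4,-26,1.1,-5,-77,-40,0],
  [5.3,-34.6,1.5,1,-77,-60,0],
  [5.3,-34.6,1.5,1,-77,-81,0],
  [5.3,-34.6,1.5,1,-77,-81,0],
  [5.3,-34.6,1.5,1,-77,-81,0],
  [5.3,-34.6,1.5,1,-77,-81,0],
])

```text
clock: 4.45
tool_pos: [0.4419, 0.2212, 0.2478]
orientation: [-147.4, -0.4, -80.8]
force: [-0.4, 0.9, -0.2]
opening: 0.0881
```

Run:
```python
from h import *
np.set_printoptions(precision=4,suppress=True)
o=ctrl.get_obs();print(o["clock"],o["tool_pos"],o["orientation"],o["joint_pos"])
p=snap("wrist");n="file";m=mask(p,n);print(m.sum())
x,e=fit([(p,m,M[n])],tool,[.5625,.235,.0315,35,189.5],[.005,.005,.005,2,3]);print("wrist",x,e)
R,c=tool(x);print(c+R[:,2]*.131)
overlay(p,[P@R.T+c for P in M[n]],"pics/w2.png")
```

```text
4.45 [0.4419 0.2212 0.2478] [-147.3556   -0.421   -80.7768] [ 63.3711 -15.1324 -58.2432  47.6239 -36.6377  -0.6008]
1417
wrist [  0.5627   0.237    0.0304  35.3268 190.3851] 0.06122088920254058
[0.4882 0.2234 0.1373]
```

View pics/w2.png

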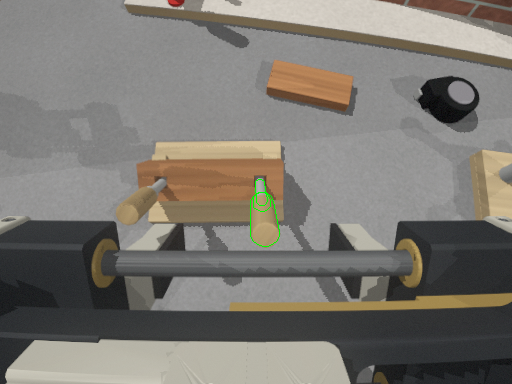

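Run:
```python
from h import *
R=goal(35.2,190);p=np.array([.488,.2234,.1375])
for s in(([.4419,.2212,.2478],[-147.36,-.42,-80.78]),([.431,.213,.220],[-145,0,-80.5])):
    for b in(.065,0): print(b,cmd(R,p-R[:,2]*b,s))
```

```text
0.065 (array([ 0.8, -2.5,  0.8]), array([  9.,  -4., -57.]))
0 (array([ 0.8, -2.5,  0.8]), array([  46.,    2., -110.]))
0.065 (array([ 0. , -0.2,  0.5]), array([ 20.,   4., -29.]))
0 (array([ 0. , -0.2,  0.5]), array([ 57.,  10., -82.]))
```

carry_out([
  [0.8,-2.5,0.8,9,-4,-30,0],
  [0.8,-2.5,0.8,9,-4,-57,0],
  [0.8,-2.5,0.8,9,-4,-57,0],
  [0.8,-2.5,0.8,9,-4,-57,0],
])

```text
clock: 5.05
tool_pos: [0.4671, 0.23, 0.2295]
orientation: [-147.9, -0.5, -80.3]
force: [0.7, -0.5, 0.7]
opening: 0.0876
```

Run:
```python
from h import *
np.set_printoptions(precision=4,suppress=True)
o=ctrl.get_obs();print(o["joint_pos"],o["tool_pos"],o["orientation"])
Rt,c=tool([.5627,.237,.0304,35.3,190]);R=goal(20,190);G=c+.15*Rt[:,2];p=G+.019*R[:,2];print(G,p,Ro.from_matrix(R).as_euler('xyz',degrees=True))
s=(o["tool_pos"],o["orientation"])
for b in(.085,0): print(b,p-R[:,2]*b,cmd(R,p-R[:,2]*b,s))
```

```text
[ 57.2385 -10.7123 -58.2196  51.7974 -30.2591  -0.3046] [0.4671 0.23   0.2295] [-147.9343   -0.4528  -80.2695]
[0.4773 0.2219 0.1528] [0.4837 0.2231 0.135 ] [-160.    0.  -80.]
0.085 [0.4551 0.218  0.2148] (array([-1.6, 12. ,  0.2]), array([-12., -12., -15.]))
0 [0.4837 0.2231 0.135 ] (array([-1.6, 12. ,  0.2]), array([ 17.,  -7., -95.]))
```

carry_out([
  [-1,6,0.1,-12,-12,0,0],
  [-1.6,12,0.2,-12,-12,-8,0],
  [-1.6,12,0.2,-12,-12,-15,0],
  [-1.6,12,0.2,-12,-12,-15,0],
])

```text
clock: 5.55
tool_pos: [0.4551, 0.2175, 0.214]
orientation: [-160.0, -0.1, -80.0]
force: [-0.7, -0.5, -0.3]
opening: 0.088
```

Run:
```python
from h import *
np.set_printoptions(precision=4,suppress=True)
o=ctrl.get_obs();print(o["joint_pos"],o["tool_pos"],o["orientation"])
```

```text
[ 58.3741  -6.9888 -45.1358  23.2435 -40.6654  25.3539] [0.4551 0.2175 0.214 ] [-159.9517   -0.0754  -80.0229]
```

carry_out([
  [0,0,0,10,2,-27,0],
  [0,0,0,19,4,-54,0],
  [0,0,0,29,6,-79,0],
  [0,0,0,29,6,-79,0],
  [0,0,0,29,6,-79,0],
])

```text
clock: 6.18
tool_pos: [0.484, 0.2239, 0.1361]
orientation: [-160.0, 0.0, -80.0]
force: [-1.3, 0.3, 0.4]
opening: 0.0874
```

Run:
```python
from h import *
np.set_printoptions(precision=4,suppress=True)
o=ctrl.get_obs();print(o["joint_pos"],o["tool_pos"],o["orientation"])
p=snap("wrist");cv2.imwrite("pics/w3.png",p["pixels"])
```

```text
[ 52.693    1.4716 -51.6557  32.5958 -25.4826  19.0827] [0.484  0.2239 0.1361] [-159.9917    0.0188  -79.9984]
```

View pics/w3.png

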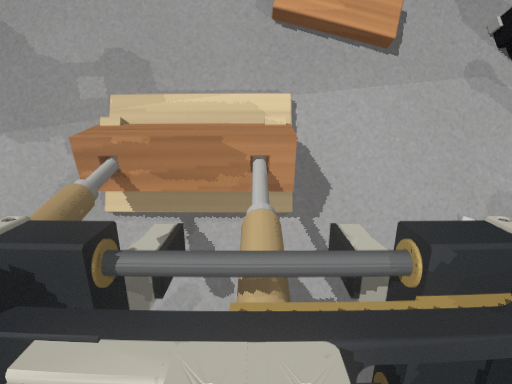

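carry_out([
  [0,0,0,0,0,0,1],
  [0,0,0,0,0,0,1],
  [0,0,0,0,0,0,1],
  [0,0,0,0,0,0,1],
  [0,0,0,0,0,0,1],
  [0,0,0,0,0,0,1],
  [0,0,0,0,0,0,1],
  [0,0,0,-8,-1,12,1],
  [0,0,0,-17,-3,25,1],
  [0,0,0,-25,-4,37,1],
  [0,0,0,-33,-6,50,1],
  [0,0,0,-33,-6,50,1],
])

```text
clock: 7.72
tool_pos: [0.4511, 0.2187, 0.1861]
orientation: [-160.0, 0.1, -80.0]
force: [-0.6, 0.5, -2.7]
opening: 0.0239
```

carry_out([
  [0,0,0,-15,-3,35,1],
  [0,0,0,-15,-10,90,1],
  [0,0,0,10,-60,140,1],
  [-1,5,0,30,-110,164,1],
  [-1.7,10,0,50,-165,164,1],
  [-2.6,15,0,79,-220,164,1],
  [-3.5,19.7,0,79,-275,164,1],
  [-3.5,19.7,0,79,-335,164,1],
  [-3.5,19.7,0,79,-389,164,1],
  [-3.5,19.7,0,79,-389,164,1],
  [-3.5,19.7,0,79,-389,164,1],
  [-3.5,19.7,0,79,-389,164,1],
])

```text
clock: 9.22
tool_pos: [0.5304, -0.1699, 0.349]
orientation: [179.9, 0.0, -80.0]
force: [-0.3, 0.4, -1.1]
opening: 0.0234
```

```bash
cat > cad.py <<'E'
from h import *
np.set_printoptions(precision=4,suppress=True)
o=ctrl.get_obs();print(o["clock"],o["joint_pos"],o["tool_pos"],o["orientation"])
p=snap("wrist");obs=[];out=[]
for n,q,F in(("tall_cup",[.628,-.138,.09],C_T(1)),("low_cup",[.632,-.266,.07],C_L(1)),("caddy",[.61,-.2,.03],M["caddy"]+C_T(1)+C_L(1))):
    m=mask(p,n,q)
    if m is None: print("no",n);continue
    print(n,m.sum())
    if n!="caddy": obs.append((p,m,F))
x,e=fit(obs,flat,[.61,-.204,2],[.006,.006,4]);print("caddy",x,e)
g=mask(p,"gauge",[.46,0,0])
if g is not None: print("gauge",*fit([(p,g,M["gauge"])],flat,[.4636,-.0052,-9.4],[.006,.006,4]))
R,c=flat(x);print("tall",R@[.02,.065,0]+c,"low",R@[.02,-.065,0]+c,"slot",R@[-.06,0,0]+c)
overlay(p,[P@R.T+c for P in C_T(1)+C_L(1)+M["caddy"]],"pics/w4.png")
E
python3 cad.py
```

```text
9.225 [  2.3708   6.2044  -2.4584  -0.0097 -81.4066  97.6638] [ 0.5304 -0.1699  0.349 ] [179.9324   0.0188 -79.9669]
tall_cup 816
no low_cup
caddy 8029
caddy [ 0.6117 -0.2055  4.671 ] 0.06433823529411764
gauge [ 0.4622 -0.0054 -9.182 ] 0.05291276346604216
tall [ 0.6263 -0.1391  0.    ] low [ 0.6369 -0.2687  0.    ] slot [ 0.5519 -0.2104  0.    ]
```

View pics/w4.png

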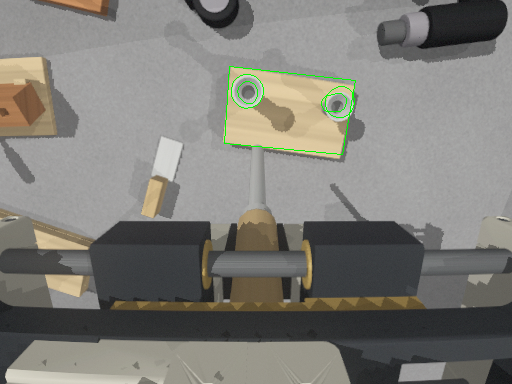

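```bash
cat > inhand.py <<'E'
from h import *
import sys
np.set_printoptions(precision=4,suppress=True)
n=sys.argv[1];g=float(sys.argv[2]);dl=float(sys.argv[3]);L={"file":.11,"punch":.08}[n]
T=pose();R=T[:3,:3];G=T[:3,3]-.019*R[:,2]
parts=[fru(0,.006,L,.006)]+M[n][1:]
# unknowns: rel tilt about jaw axis (deg), tilt out of plane, slide along the axis, shift across (tool y)
def tf(x):
    Q=R@Ro.from_euler('xy',[x[0],x[1]],degrees=True).as_matrix()@np.diag([1,-1,-1]);return Q,G-Q[:,2]*(g+x[2])+R[:,1]*x[3]
ps=[snap(k) for k in("wrist","scene","side")];ob=[]
for p,k in zip(ps,"wsd"):
    m=mask(p,n)
    if m is None: print("none",k);continue
    v,u=np.nonzero(m);q=proj(p,G)[0];print(k,m.sum(),u.mean()-q[0],v.mean()-q[1])
    if np.hypot(u.mean()-q[0],v.mean()-q[1])<120:ob.append((p,m,parts))
for s in [ob]+[[q] for q in ob]:
    x,e=fit(s,tf,[dl,0,0,0],[4,2,.008,.004]);Q,c=tf(x);print(x,round(e,3),"tip",c,"axis",Q[:,2])
E
python3 inhand.py file .15 15
```

```text
w 3811 -2.994730604543861 -16.288652022635404
s 508 -2.7995174017703732 21.69307055520146
d 232 -10.3428950670841 27.470081976544535
[14.7188 -0.0049  0.0123 -0.0034] 0.819 tip [ 0.5742 -0.1621  0.2116] axis [-0.2497 -0.0445  0.9673]
[11.3361 -0.6881  0.0179  0.0023] 0.519 tip [ 0.5602 -0.1626  0.2039] axis [-0.191  -0.046   0.9805]
[ 1.1611  9.0433  0.0102 -0.0032] 0.311 tip [ 0.541  -0.1936  0.2103] axis [-0.0469  0.1511  0.9874]
[ 7.335  28.9268  0.0839 -0.0074] 0.588 tip [ 0.5865 -0.2739  0.1655] axis [-0.209   0.45    0.8682]
```

```bash
python3 - <<'E'
s=open('h.py').read()
s=s.replace("h=hulls(p,[P@R.T+c for P in parts]);","h=hulls(p,[P@R.T+c for P in parts])*p.get('valid',1);")
open('h.py','w').write(s)
s=open('inhand.py').read()
i=s.index("ps=[snap")
s=s[:i]+'''ps=[snap(k) for k in("wrist","scene","side")]
p=ps[0];m=mask(p,n);v=np.zeros((384,512));v[:222]=1;p["valid"]=v
for d0 in(dl,dl-6):
    x,e=fit([(p,m*v,parts)],tf,[d0,0,0,0],[4,2,.008,.002]);Q,c=tf(x);print(x,round(e,3),"tip",c,"axis",Q[:,2],"lean x,y deg",np.degrees(Q[:2,2]))
for p,k in zip(ps,("w","s","d")):
    q=proj(p,c)[0].astype(int);a=p["pixels"].copy()
    for P in parts:cv2.polylines(a,[cv2.convexHull(proj(p,P@Q.T+c).astype(np.float32)).astype(np.int32)],True,(0,255,0),1)
    a=a[max(q[1]-60,0):q[1]+60,max(0,q[0]-60):q[0]+60];ps[ "wsd".index(k)]=cv2.resize(a,(260,260),interpolation=cv2.INTER_CUBIC)
cv2.imwrite("pics/in_%s.png"%sys.argv[4],np.hstack(ps))
'''
open('inhand.py','w').write(s)
E
python3 inhand.py file .15 15 a
```

```text
[15.1448 -0.815   0.      0.0023] 0.094 tip [ 0.5661 -0.1622  0.2235] axis [-0.2541 -0.059   0.9654] lean x,y deg [-14.5584  -3.3784]
[14.929  -0.8071 -0.0008  0.0013] 0.097 tip [ 0.5663 -0.1622  0.2242] axis [-0.2505 -0.0582  0.9664] lean x,y deg [-14.3543  -3.3356]
```

View pics/in_a.png

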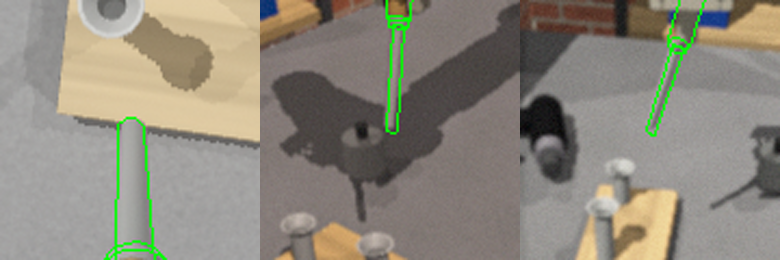

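Run:
```python
from h import *
R=Ro.from_rotvec([-3.4,14.7,0],degrees=True);T=np.array([.5304,-.1699,.349]);r=R.apply(np.array([.5661,-.1622,.2235])-T);print(r)
for z in(.145,.036):print((np.array([.6263,-.1391,z])-r-T)*1000)
```

```text
[ 2.64567241e-03  5.47813738e-05 -1.30679101e-01]
[ 93.25432759  30.74521863 -73.32089908]
[  93.25432759   30.74521863 -182.32089908]
```

carry_out([
  [-1.7,7.4,0,45,15,-10,1],
  [-3.4,14.7,0,93,31,-20,1],
  [-3.4,14.7,0,93,31,-50,1],
  [-3.4,14.7,0,93,31,-73,1],
  [-3.4,14.7,0,93,31,-73,1],
  [-3.4,14.7,0,93,31,-73,1],
  [-3.4,14.7,0,93,31,-85,1],
  [-3.4,14.7,0,93,31,-100,1],
  [-3.4,14.7,0,93,31,-115,1],
  [-3.4,14.7,0,93,31,-115,1],
])

```text
clock: 11.22
tool_pos: [0.6222, -0.1397, 0.2325]
orientation: [164.7, -0.7, -79.9]
force: [-0.3, 0.2, -1.6]
opening: 0.0235
```

carry_out([
  [0,0,0,0,0,-12,1],
  [0,0,0,0,0,-25,1],
  [0,0,0,0,0,-40,1],
  [0,0,0,0,0,-55,1],
  [0,0,0,0,0,-55,1],
])

```text
clock: 11.85
tool_pos: [0.6228, -0.1396, 0.1775]
orientation: [164.8, -0.8, -79.9]
force: [-0.5, 1.0, -0.8]
opening: 0.0237
```

carry_out([
  [0,0,0,0,0,-5,1],
  [0,0,0,0,0,-10,1],
  [0,0,0,0,0,-10,1],
])

```text
clock: 12.22
tool_pos: [0.623, -0.1397, 0.1689]
orientation: [164.9, -0.8, -79.9]
force: [-0.9, -0.1, -2.5]
opening: 0.0236
```

carry_out([
  [0,0,0,0,0,0,0],
  [0,0,0,0,0,0,0],
  [0,0,0,0,0,0,0],
  [0,0,0,0,0,0,0],
  [0,0,0,6,1,24,0],
  [0,0,0,12,2,48,0],
  [0,0,0,24,4,97,0],
  [0,0,0,30,5,140,0],
  [1.7,-7.4,0,10,0,170,0],
  [3.4,-14.7,0,-40,-30,191,0],
  [3.4,-14.7,0,-78,-60,191,0],
  [3.4,-14.7,0,-78,-60,191,0],
  [3.4,-14.7,0,-78,-60,191,0],
])

```text
clock: 13.85
tool_pos: [0.5452, -0.1998, 0.3607]
orientation: [180.0, 0.0, -80.1]
force: [0.1, 0.4, -1.1]
opening: 0.0876
```

```bash
cat > cad2.py <<'E'
from h import *
np.set_printoptions(precision=4,suppress=True)
o=ctrl.get_obs();print(o["clock"],o["joint_pos"],o["tool_pos"],o["orientation"])
p=snap("wrist")
m=mask(p,"low_cup",[.637,-.268,.07]);print("low",None if m is None else m.sum())
mc=mask(p,"caddy",[.61,-.2,.03]);mf=mask(p,"file",[.626,-.139,.15]);mt=mask(p,"tall_cup",[.626,-.139,.1])
for k in(m,mf,mt):
    if k is not None: mc=mc|k
ob=[(p,mc,M["caddy"]+C_L(1)+C_T(1)+[P+[.02,.065,.034] for P in M["file"]])]
if m is not None: ob.append((p,m,C_L(1)))
for s in [ob]+[[q] for q in ob]:
    x,e=fit(s,flat,[.6117,-.2055,4.6],[.006,.006,4]);R,c=flat(x);print("caddy",x,e,"tall",R@[.02,.065,0]+c,"low",R@[.02,-.065,0]+c,"slot",R@[-.06,0,0]+c)
g=mask(p,"gauge",[.46,0,0])
if g is not None: print("gauge",*fit([(p,g,M["gauge"])],flat,[.4622,-.0054,-9.2],[.006,.006,4]))
s=ob[0];x,e=fit([s],flat,x,[.006,.006,4]);R,c=flat(x)
overlay(p,[P@R.T+c for P in s[2]],"pics/w5.png")
E
python3 cad2.py
```

```text
13.85 [ -0.8469   8.3894   1.5556  -0.0126 -83.1697 100.7947] [ 0.5452 -0.1998  0.3607] [179.999    0.0129 -80.0537]
low 560
caddy [ 0.6081 -0.2031  0.9483] 2.437720127727395 tall [ 0.627  -0.1378  0.    ] low [ 0.6292 -0.2678  0.    ] slot [ 0.5481 -0.2041  0.    ]
caddy [ 0.6073 -0.2021  0.2263] 4.65595537397863 tall [ 0.627 -0.137  0.   ] low [ 0.6276 -0.267   0.    ] slot [ 0.5473 -0.2023  0.    ]
caddy [ 0.608  -0.2043  1.7629] 0.1953125 tall [ 0.626  -0.1387  0.    ] low [ 0.63   -0.2686  0.    ] slot [ 0.548  -0.2061  0.    ]
gauge [ 0.4626 -0.0054 -9.8098] 0.05601415094339623
```

View pics/w5.png

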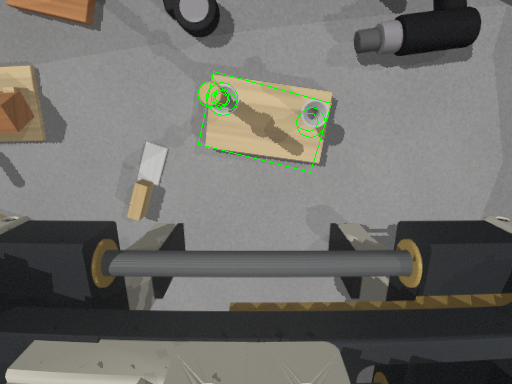

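```bash
cat > board.py <<'E'
from h import *
np.set_printoptions(precision=4,suppress=True)
p=snap("wrist");a=p["pixels"].astype(int)
m=((a[...,2]-a[...,0])>25).astype(np.uint8)
q=proj(p,[.611,-.205,.03])[0].astype(int)
m=cv2.morphologyEx(m,cv2.MORPH_CLOSE,np.ones((3,3)));n,l,st,_=cv2.connectedComponentsWithStats(m)
k=np.bincount(l[q[1]-25:q[1]+25,q[0]-25:q[0]+25][m[q[1]-25:q[1]+25,q[0]-25:q[0]+25]>0]).argmax();print(st[k])
c=max(cv2.findContours((l==k).astype(np.uint8),0,1)[0],key=len).reshape(-1,2).astype(float)
u=cv2.undistortPoints(c.reshape(-1,1,2),p["intrinsics"],p["dist"]).reshape(-1,2)
R=cv2.Rodrigues(p["rvec"])[0];C=-R.T@p["tvec"].ravel();d=np.c_[u,np.ones(len(u))]@R;W=C+d*((.03-C[2])/d[:,2:])
# robust rectangle: distance to 120x200 rectangle border
from scipy.optimize import least_squares
def f(x):
    th=np.radians(x[2]);r=W[:,:2]-x[:2];X=r@[np.cos(th),np.sin(th)];Y=r@[-np.sin(th),np.cos(th)]
    return np.maximum(abs(X)-.06-x[3],abs(Y)-.1-x[3])*1000
s=least_squares(f,[.611,-.205,4.6,0],x_scale=[.01,.01,5,.01],loss='soft_l1',f_scale=1.5);x=s.x;print("board",x,np.median(abs(f(x))))
R,c=flat(x[:3]);print("tall",R@[.02,.065,0]+c,"low",R@[.02,-.065,0]+c,"slot",R@[-.06,0,0]+c)
for nme,P in(("tall",C_T(1)),("low",C_L(1))): print(nme,proj(p,P[1]@R.T+c)[24:].mean(0))
E
python3 board.py
```

```text
[ 199   74  134   90 8012]
board [ 0.6086 -0.2033  2.0415 -0.001 ] 0.8109005390213659
tall [ 0.6263 -0.1376  0.    ] low [ 0.6309 -0.2675  0.    ] slot [ 0.5486 -0.2054  0.    ]
tall [222.9148  99.4827]
low [314.2044 113.4076]
```

carry_out([
  [0,0,-5,-50,20,0,0],
  [0,0,-10,-90,60,-20,0],
  [0,0,-15,-114,110,-60,0],
  [0,0,-19.5,-114,160,-110,0],
  [0,0,-19.5,-114,200,-160,0],
  [0,0,-19.5,-114,200,-220,0],
  [0,0,-19.5,-114,200,-270,0],
  [0,0,-19.5,-114,200,-270,0],
  [0,0,-19.5,-114,200,-270,0],
])

```text
clock: 15.32
tool_pos: [0.4326, 0.0006, 0.0921]
orientation: [-180.0, 0.0, -99.5]
force: [0.1, -0.2, 2.1]
opening: 0.0879
```

Run:
```python
from h import *
np.set_printoptions(precision=4,suppress=True)
o=ctrl.get_obs();print(o["clock"],o["joint_pos"],o["tool_pos"],o["orientation"])
p=snap("wrist");g=mask(p,"gauge",[.46,0,0])
if g is not None: print(g.sum());print("gauge",*fit([(p,g,M["gauge"])],flat,[.4625,-.0054,-9.5],[.006,.006,4]))
cv2.imwrite("pics/w6.png",p["pixels"])
```

```text
15.325 [ 26.4048   5.6501 -39.2723   0.0052 -45.0401  54.1122] [0.4326 0.0006 0.0921] [-179.9676    0.0189  -99.4793]
6767
gauge [ 0.4631 -0.0052 -9.4167] 0.03711024087483375
```

View pics/w6.png

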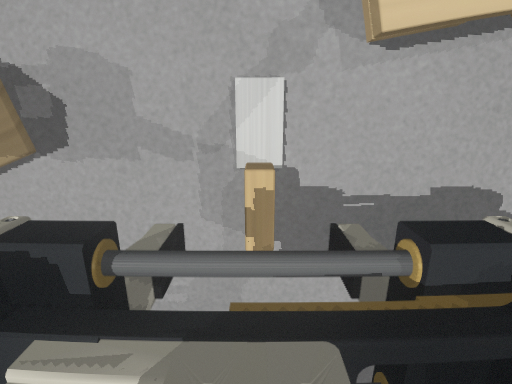

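carry_out([
  [0,0,0,0,0,-40,0],
  [0,0,0,0,0,-70,0],
  [0,0,0,0,0,-83,0],
  [0,0,0,0,0,-83,0],
  [0,0,0,0,0,-83,1],
  [0,0,0,0,0,-83,1],
  [0,0,0,0,0,-83,1],
  [0,0,0,0,0,-83,1],
  [0,0,0,0,0,-83,1],
  [0,0,0,0,0,-83,1],
  [0,0,0,0,0,-83,1],
])

```text
clock: 16.8
tool_pos: [0.431, 0.0002, 0.0073]
orientation: [179.9, -0.0, -99.5]
force: [-0.8, 0.2, 2.1]
opening: 0.0234
```

carry_out([
  [0,0,0,0,0,20,1],
  [0,0,4,-10,-40,30,1],
  [0,0,8,-25,-90,30,1],
  [0,0,11.5,-25,-140,30,1],
  [0,0,11.5,-25,-190,30,1],
  [0,0,11.5,-25,-211,30,1],
  [0,0,11.5,-25,-211,30,1],
  [0,0,11.5,-25,-211,30,1],
])

```text
clock: 17.8
tool_pos: [0.4058, -0.2105, 0.0371]
orientation: [179.9, 0.0, -88.0]
force: [-0.1, 1.0, -1.8]
opening: 0.0237
```

Run:
```python
from h import *
np.set_printoptions(precision=4,suppress=True)
T=pose();print(ctrl.get_obs()["clock"],T[:3,3],ctrl.get_obs()["orientation"])
p=snap("wrist");g=mask(p,"gauge",T[:3,3]);v=np.zeros((384,512));v[:215]=1;p["valid"]=v;z=T[2,3]-.0073
fl=lambda x:(flat(x)[0],np.array([x[0],x[1],z]))
if g is not None: x,e=fit([(p,g*v,M["gauge"])],fl,[T[0,3]+.0325,T[1,3],2],[.006,.006,4]);print("gauge",z,x,e)
R,c=fl(x);Rc,cc=flat([.6086,-.2033,2.04])
overlay(p,[P@R.T+c for P in M["gauge"]]+[P@Rc.T+cc for P in M["caddy"]+[box(-.06,.03,-.024,.024,0,.012)]],"pics/w7.png")
```

```text
17.8 [ 0.4058 -0.2105  0.0371] [179.9133   0.0251 -88.0485]Traceback (most recent call last):
  File "<stdin>", line 7, in <module>
NameError: name 'x' is not defined
```

Run:
```python
from h import *
np.set_printoptions(precision=4,suppress=True)
T=pose();p=snap("wrist");g=mask(p,"gauge");v=np.zeros((384,512));v[:215]=1;p["valid"]=v;z=T[2,3]-.0073
fl=lambda x:(flat(x)[0],np.array([x[0],x[1],z]))
x=[T[0,3]+.0325,T[1,3]+.001,2]
if g is not None: x,e=fit([(p,g*v,M["gauge"])],fl,x,[.006,.006,4]);print("gauge",g.sum(),z,x,e)
R,c=fl(x);Rc,cc=flat([.6086,-.2033,2.04])
overlay(p,[P@R.T+c for P in M["gauge"]]+[P@Rc.T+cc for P in M["caddy"]+[box(-.06,.03,-.024,.024,0,.012)]],"pics/w7.png")
```

```text
gauge 13719 0.030020814406888384 [ 0.4382 -0.2074  1.7052] 0.03402796850682047
```

View pics/w7.png

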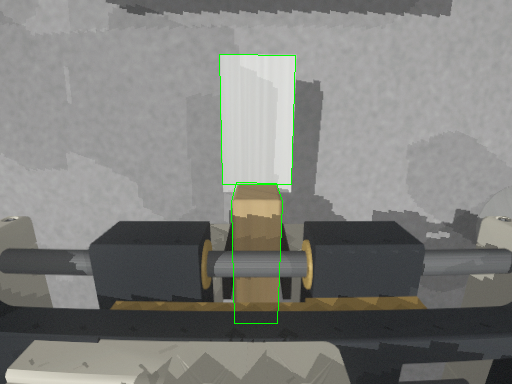

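carry_out([
  [0,0,0.1,0,-1,-15,1],
  [0,0,0.1,0,-1,-28,1],
  [0,0,0.1,0,-1,-28,1],
  [0,0,0.1,20,0,-28,1],
  [0,0,0.1,40,0,-28,1],
  [0,0,0.1,55,1,-28,1],
  [0,0,0.1,70,2,-28,1],
  [0,0,0.1,70,2,-28,1],
])

```text
clock: 19.0
tool_pos: [0.4772, -0.2086, 0.0093]
orientation: [180.0, 0.0, -87.9]
force: [-0.5, 0.8, -1.9]
opening: 0.024
```

carry_out([
  [0,0,0,15,0,0,1],
  [0,0,0,28,1,0,1],
  [0,0,0,34,1,0,1],
  [0,0,0,37,1,0,1],
  [0,0,0,39,1,0,1],
  [0,0,0,39,1,0,1],
])

```text
clock: 19.75
tool_pos: [0.515, -0.2077, 0.0093]
orientation: [179.9, 0.0, -87.9]
force: [-0.3, -0.3, -1.5]
opening: 0.0239
```

Not in contact yet, so I'll push gently until the shoulder touches.

carry_out([
  [0,0,0,1,0,-1,1],
  [0,0,0,2,0,-2,1],
  [0,0,0,3,0,-2,1],
  [0,0,0,3,0,-2,1],
])

```text
clock: 20.25
tool_pos: [0.5163, -0.2077, 0.0073]
orientation: [179.8, 0.0, -87.9]
force: [-5.9, 0.7, 5.8]
opening: 0.024
```

carry_out([
  [0,0,0,-3,0,0,0],
  [0,0,0,-3,0,0,0],
  [0,0,0,-3,0,0,0],
  [0,0,0,-3,0,0,0],
  [0,0,0,-3,0,60,0],
  [0,0,0,-3,0,120,0],
  [0,0,0,-3,0,180,0],
  [0,0,2,-3,0,242,0],
  [0,0,4,-30,55,260,0],
  [0,0,6.5,-50,112,260,0],
  [0.8,-5,6.5,-66,172,260,0],
  [1.5,-10,6.5,-66,230,260,0],
  [2.2,-15,6.5,-66,290,260,0],
  [3,-20,6.5,-66,350,260,0],
  [3,-20,6.5,-66,410,260,0],
  [3,-20,6.5,-66,470,250,0],
  [3,-20,6.5,-66,530,240,0],
  [3,-20,6.5,-66,558,235,0],
  [3,-20,6.5,-66,558,235,0],
  [3,-20,6.5,-66,558,235,0],
])

```text
clock: 22.75
tool_pos: [0.452, 0.3498, 0.2421]
orientation: [-159.9, 1.1, -81.2]
force: [0.4, 1.1, -0.0]
opening: 0.0878
```

Run:
```python
from h import *
np.set_printoptions(precision=4,suppress=True)
o=ctrl.get_obs();print(o["clock"],o["joint_pos"],o["tool_pos"],o["orientation"])
p=snap("wrist");n="punch";m=mask(p,n);print(m.sum())
x,e=fit([(p,m,M[n])],tool,[.546,.364,.036,37,189],[.005,.005,.005,2,3]);print("wrist",x,e)
for az in(x[4],):
    Rt,c=tool(x);R=goal(20,az);G=c+.112*Rt[:,2];pp=G+.019*R[:,2];print(G,pp)
    for b in(.085,0): print(b,cmd(R,pp-R[:,2]*b,(o["tool_pos"],o["orientation"])))
```

```text
22.75 [ 67.4795  -0.0605 -35.025   23.365  -45.8066  16.1102] [0.452  0.3498 0.2421] [-159.8909    1.0824  -81.16  ]
1293
wrist [  0.5454   0.3652   0.0325  38.4583 188.9296] 0.06680201082753287
[0.4765 0.3543 0.1202] [0.483  0.3554 0.1024]
0.085 (array([-1.1, -0.1,  0.1]), array([  2.,   1., -60.]))
0 (array([-1.1, -0.1,  0.1]), array([  31.,    6., -140.]))
```

carry_out([
  [-0.2,-6,0.1,-4,0,-30,0],
  [-0.2,-6,0.1,-4,0,-59,0],
  [-0.2,-6,0.1,-4,0,-59,0],
  [-0.2,-6,0.1,8,2,-85,0],
  [-0.2,-6,0.1,20,4,-110,0],
  [-0.2,-6,0.1,33,6,-136,0],
  [-0.2,-6,0.1,33,6,-136,0],
  [-0.2,-6,0.1,33,6,-136,0],
])

```text
clock: 23.85
tool_pos: [0.487, 0.3559, 0.1085]
orientation: [-153.8, 0.1, -81.2]
force: [0.0, -0.3, 1.2]
opening: 0.0875
```

Run:
```python
from h import *
np.set_printoptions(precision=4,suppress=True)
o=ctrl.get_obs();print(o["joint_pos"],o["tool_pos"],o["orientation"])
p=snap("wrist");n="punch";m=mask(p,n);print(m.sum());v=np.zeros((384,512));v[:222]=1;p["valid"]=v
x,e=fit([(p,m*v,M[n])],tool,[.5454,.3652,.0325,38,189],[.004,.004,.004,2,3]);print("wrist",x,e)
T=pose();Rt,c=tool(x);q=T[:3,:3].T@(c+.112*Rt[:,2]-T[:3,3]);print("grip pt in tool (want 0,0,-.019)",q)
```

```text
[ 51.6839   9.3183 -56.1529  75.422  -18.0241 -24.5207] [0.487  0.3559 0.1085] [-153.8236    0.06    -81.1903]
2796
wrist [  0.5505   0.3657   0.0427  45.8816 188.7927] 0.0544280442804428
grip pt in tool (want 0,0,-.019) [ 0.0013  0.0083 -0.0177]
```

carry_out([
  [-1.2,7.9,0,-4,-1,-3,0],
  [-1.2,7.9,0,-4,-1,-3,0],
  [-1.2,7.9,0,-4,-1,-3,1],
  [-1.2,7.9,0,-4,-1,-3,1],
  [-1.2,7.9,0,-4,-1,-3,1],
  [-1.2,7.9,0,-4,-1,-3,1],
  [-1.2,7.9,0,-4,-1,-3,1],
  [-1.2,7.9,0,-4,-1,-3,1],
  [-1.2,7.9,0,-4,-1,-3,1],
])

```text
clock: 25.08
tool_pos: [0.4813, 0.3548, 0.1033]
orientation: [-162.0, 0.0, -81.0]
force: [0.8, -4.0, 2.2]
opening: 0.0236
```

```bash
python3 -c "
from h import *
o=ctrl.get_obs();print(o['joint_pos'],o['tool_pos'],o['orientation'],o['force'])"
```

```text
[ 61.50621298  11.83611081 -43.99100922  33.00974053 -26.81455844
   8.75894641] [0.48130792 0.35480068 0.10327651] [-1.61964194e+02  4.30844951e-04 -8.10322702e+01] [ 0.79381906 -4.04583408  2.21759707]
```

Gripped, and the joints have margin. Next I draw the punch out along the hole axis.

carry_out([
  [0,0,0,-6,-1,8,1],
  [0,0,0,-12,-2,17,1],
  [0,0,0,-19,-3,26,1],
  [0,0,0,-25,-4,35,1],
  [0,0,0,-33,-5,46,1],
  [0,0,0,-33,-5,46,1],
])

```text
clock: 25.82
tool_pos: [0.4477, 0.3509, 0.1506]
orientation: [-161.9, 0.1, -81.0]
force: [0.1, -0.0, -0.8]
opening: 0.0232
```

carry_out([
  [0,0,0,-15,-3,40,1],
  [0,0,0,-10,-10,90,1],
  [0,0,0,10,-40,145,1],
  [-0.7,4.4,0,25,-95,175,1],
  [-1.4,8.9,0,40,-150,200,1],
  [-2.1,13.3,0,55,-205,200,1],
  [-2.8,17.8,0,70,-260,200,1],
  [-2.8,17.8,0,82,-320,200,1],
  [-2.8,17.8,0,82,-380,200,1],
  [-2.8,17.8,0,82,-440,200,1],
  [-2.8,17.8,0,82,-500,200,1],
  [-2.8,17.8,0,82,-560,200,1],
  [-2.8,17.8,0,82,-621,200,1],
  [-2.8,17.8,0,82,-621,200,1],
  [-2.8,17.8,0,82,-621,200,1],
  [-2.8,17.8,0,82,-621,200,1],
])

```text
clock: 27.82
tool_pos: [0.5303, -0.2698, 0.3493]
orientation: [-180.0, 0.1, -80.9]
force: [-0.6, 0.1, -0.5]
opening: 0.0236
```

```bash
python3 inhand.py punch .112 18 b
python3 - <<'E'
from h import *
np.set_printoptions(precision=4,suppress=True)
o=ctrl.get_obs();print(o["clock"],o["tool_pos"],o["orientation"])
p=snap("wrist");a=[]
for n,q,F in(("low_cup",[.631,-.268,.07],C_L(1)),):
    m=mask(p,n,q)
    if m is not None:
        f=lambda x:flat([x[0],x[1],2.04]);x,e=fit([(p,m,F)],f,[.6086,-.2033],[.006,.006]);R,c=f(x);print(n,m.sum(),x,e,R@[.02,-.065,0]+c)
E
```

```text
[17.5524 -0.8512  0.0004  0.002 ] 0.082 tip [ 0.5616 -0.2631  0.2612] axis [-0.2958 -0.0624  0.9532] lean x,y deg [-16.9482  -3.5765]
[16.8169 -0.8918 -0.002  -0.0002] 0.084 tip [ 0.5617 -0.263   0.2631] axis [-0.2836 -0.0612  0.957 ] lean x,y deg [-16.2477  -3.5077]
28.025 [ 0.5304 -0.2698  0.3497] [-179.9486    0.0392  -80.9175]
```

View pics/in_b.png

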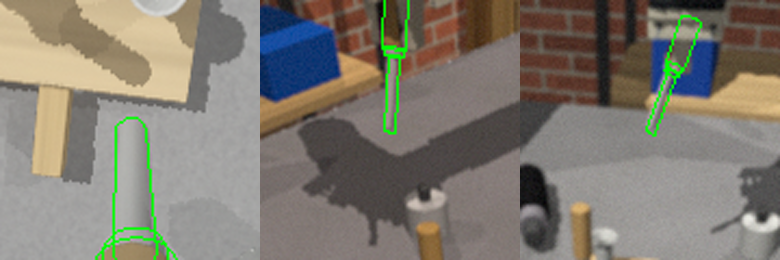

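carry_out([
  [-1.8,8.4,0,48,0,0,1],
  [-3.6,16.8,0,96,1,-30,1],
  [-3.6,16.8,0,96,1,-80,1],
  [-3.6,16.8,0,96,1,-125,1],
  [-3.6,16.8,0,96,1,-146,1],
  [-3.6,16.8,0,96,1,-146,1],
  [-3.6,16.8,0,96,1,-160,1],
  [-3.6,16.8,0,96,1,-173,1],
  [-3.6,16.8,0,96,1,-186,1],
  [-3.6,16.8,0,96,1,-186,1],
])

```text
clock: 29.38
tool_pos: [0.6255, -0.2697, 0.1624]
orientation: [162.8, -0.8, -80.9]
force: [-0.5, -0.8, -1.5]
opening: 0.0234
```

carry_out([
  [0,0,0,0,0,-12,1],
  [0,0,0,0,0,-24,1],
  [0,0,0,0,0,-30,1],
  [0,0,0,0,0,-34,1],
  [0,0,0,0,0,-34,1],
])

```text
clock: 30.0
tool_pos: [0.6258, -0.2699, 0.1287]
orientation: [162.8, -0.9, -80.9]
force: [-4.3, -3.1, -3.4]
opening: 0.0235
```

carry_out([
  [0,0,0,0,0,0,0],
  [0,0,0,0,0,0,0],
  [0,0,0,0,0,0,0],
  [0,0,0,0,0,0,0],
  [0,0,0,7,1,24,0],
  [0,0,0,14,2,48,0],
  [0,0,0,29,5,97,0],
  [0,0,0,32,5,150,0],
  [1.8,-8.4,0,20,20,200,0],
  [3.6,-16.8,0,-30,40,235,0],
  [3.6,-16.8,0,-80,60,235,0],
  [3.6,-16.8,0,-125,70,235,0],
  [3.6,-16.8,0,-125,70,235,0],
  [3.6,-16.8,0,-125,70,235,0],
])

```text
clock: 31.75
tool_pos: [0.5013, -0.1997, 0.365]
orientation: [-179.9, 0.0, -81.0]
force: [0.2, 0.2, -0.4]
opening: 0.0878
```

Run:
```python
from h import *
np.set_printoptions(precision=4,suppress=True)
o=ctrl.get_obs();print(o["clock"],o["tool_pos"],o["force"])
ps=[snap(k) for k in("wrist","scene","side")]
g=mask(ps[0],"gauge",[.516,-.207,.03]);g1=None
if g is not None:
    b=[box(-.07,0,-.012,.012,0,.036)];x,e=fit([(ps[0],g,b)],flat,[.5485,-.2055,2],[.006,.006,4]);print("gauge",g.sum(),x,e)
for n,q,L,l in(("file",[.6263,-.1376,.15],.19,.124),("punch",[.631,-.268,.12],.145,.094)):
    # visible above rim: model from rim height up, floor slide free
    k=.086 if n=="file" else .056
    W={"file":[fru(.086,.006,.11,.006)],"punch":[fru(.056,.006,.08,.006)]}[n]+M[n][1:]
    ob=[]
    for p in ps:
        m=mask(p,n,q)
        if m is not None: ob.append((p,m,W))
    x,e=fit(ob,lambda x:(tool([0,0,0,x[3],x[4]*20])[0],np.array(x[:3])),[q[0],q[1],.034,2,0],[.004,.004,.008,3,3]);print(n,len(ob),x,e)
a=[]
for p,c in zip(ps,([.6,-.2,.06],)*3):
    u,v=proj(p,c)[0].astype(int);h=75 if p is ps[0] else 60;v0=max(0,v-h);u0=max(0,u-h)
    a.append(cv2.resize(p["pixels"][v0:v0+2*h,u0:u0+2*h],(266,266),interpolation=cv2.INTER_CUBIC))
cv2.imwrite("pics/end.png",np.hstack(a))
```

```text
31.75 [ 0.5013 -0.1997  0.365 ] [ 0.2     0.1888 -0.3808]
gauge 549 [ 0.5495 -0.2048  3.0265] 0.1235200364298725
file 3 [ 0.6309 -0.1364  0.0309 -1.3415  2.1874] 0.1283384906111903
punch 3 [ 0.633  -0.2664  0.0307 -0.8332  3.0701] 0.1506180539186157
```

View pics/end.png

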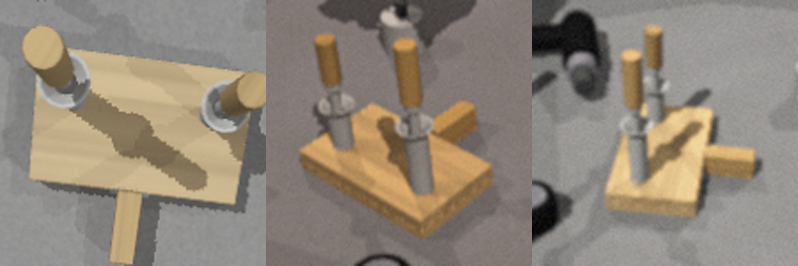

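```bash
python3 -c "
from plant import ctrl
print(ctrl.close_job(),ctrl.get_obs()['clock'])"
```

```text
the job is handed in; nothing more can be done
the job is handed in; nothing more can be done
```

The job is handed in: the file stands in the tall cup, the punch in the low cup, and the gauge is in the slot, all released. The hand-in reports no verdict. It was done at about 32 s of the 70 s allowed.

**Last checks:**

| Thing | Measured | Limit |
|---|---|---|
| File | tip about 3 mm below the nominal floor height, about 5 mm off centre, tilt about 1° | -4 to +6 mm, 10 mm, 0.2 rad (11.5°) |
| Punch | tip about 3 mm below the nominal floor height, about 3 mm off centre, tilt about 1° | -4 to +6 mm, 10 mm, 0.2 rad (11.5°) |
| Gauge | shoulder about 1 mm from the slot mouth estimate, about 1 mm sideways, about 1° | 5 mm, 7 mm, 0.12 rad (6.9°) |

The height readings are within the camera's error, so both tools count as down on the cup floors. The gauge was pushed until the shoulder met the caddy at about 6 N. The highest force I read at the end of any move was also about 6 N.

**What failed or disagreed:**
- **Tilted grasp:** gripping along the file's own axis (35°) ran into a joint limit. I gripped both tools about 15–19° off their axis and corrected that when standing them up.
- **Caddy outline:** one network outline of the caddy was wrong. I replaced it with a rectangle fitted to the board, which agreed with the fixed cameras.
- **Gauge release:** as I opened the fingers I backed off 3 mm, which could have drawn the gauge back by about 1 mm. The last picture did not show a gap.
- **Bystanders:** I did not measure the tape measure, hole saw or offcut again, but the arm stayed well away from them.

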